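# Start the hold-down nut on its stud and run it home on the clamp strap

### The job

Clamp the old window sash: set the big hex nut on the upright threaded stud of the hold-down, back it off (anticlockwise from above) until you feel the thread drop in, then run it down clockwise until it sits on the steel strap. Let go of it and leave it there.

Things in the scene. Friction and masses are not known exactly. Their poses are not given: they have to be found in the camera images.
- nut_centre (a point): Big plain steel hex nut, loose on the bench, flat on its underside: 48 mm across flats, 55 over corners, 36 tall, 0.2 to 0.33 kg, open bore 32 mm. Point on its axis half-way up (18 mm above the underside). z up along the bore; x square to a pair of flats (flats every 60 deg). Three inward thread lugs near the underside; keep that side down. Grip across two flats from above, 18 to 30 mm above the underside.
- stud_seat (a point): Where the nut must finally sit: point on the axis of the fixed upright stud at the top face of the hold-down's steel strap, 57 mm above the bench. z is up the stud. The strap (195 x 52 mm) runs along x; the white window sash it grips lies on the +x side, its top 45 mm above the bench. Near the end of its run the nut turns hard when it bears on the strap.
- stud_land (a point): On the stud's axis at the flat end land where the thread begins, 20 mm above the strap. On it the nut rests with its underside 2 mm below this point. The land has three entry notches, bearing unknown, each with a 6 mm high stop rib behind it. Backed off anticlockwise by under 120 deg, the nut drops 8 mm into them and meets the ribs. Turned clockwise on the land it jams. If perched on the ribs (6 mm high) keep backing off.
- stud_tip (a point): Tip of the stud's bare tapered nose, on its axis, 40 mm above the strap; the nose is 10 mm thick at the tip, 21 mm from 11 mm below it, and guides the nut's bore. Below is the coarse right-hand thread, 30 mm over the crests, 27 mm of descent per full turn clockwise, 1 to 2 mm of play; it does not unscrew by itself. From the drop, 90 to 145 deg clockwise bring the nut onto the strap.
- small_nut_centre (a point): Centre of a small loose steel hex nut (30 mm across flats, 14 mm tall) that does not belong on this stud; not needed.
Mind the look-alikes: they are no part of the job. What is shaped like the part that bears nut_centre but purple or red is not meant.

How it is judged (in metres and radians):
On the way:
1. the nut is level on the stud's end, over the nose (horizontal distance between nut_centre and stud_seat below 0.004 m and z of nut_centre in the frame of stud_seat below 0.04 m and angle between nut_centre's own z axis and vertical below 0.12 rad), for 0.1 s.
At the end, for the whole second after the job is handed in: The big nut, right side up, is threaded on the stud within 4 mm of its axis, level within 0.08 rad, its underside on the strap (within 2 mm), at rest and released (horizontal distance between nut_centre and stud_seat below 0.004 m and z of nut_centre in the frame of stud_seat below 0.02 m and angle between nut_centre's own z axis and vertical below 0.08 rad and linear speed of nut below 0.01 m/s); the robot touches nothing.
It also fails if it takes over 72 s, if anything falls off the work surface, if the arm or the gripper's body presses on something with over 40 N, if the wrist force passes 120 N, or if a joint passes its speed limit or range.

### The arm

A 6-joint arm with a two-finger parallel gripper is mounted at the origin on the work surface. World frame = base frame: x ahead of the robot, y to its left, z up, the work surface at z = 0. Lengths are in mm, angles in degrees, forces in N, time in s.
With the tool pointing down it reaches from about 350 to 850 mm from the base axis. Payload 8.1 kg.
Tool frame: the origin (TCP) lies at the centre of the arm's flange, where the gripper is bolted on; the fingertips stand 173 mm ahead of it and the grasp point (between the pads) lies 155 mm ahead of it; z points along the fingers, y is the line along which they close (so a half turn about z gives the same grasp; the last joint's range is limited). The gripper opens to 85 mm and grips with 20 to 120 N. Pads are 22 mm wide; open, the fingers measure 114 mm over their backs; the gripper's body (76 mm by 85 mm) begins 54 mm behind the grasp point. The pads swing forward as they close: fully open they stand 13 mm farther back than shut.
Start: joints at [63.518, 7.471, 85.268, -0, 87.261, -4.893], TCP at [220.748, 557.922, 404.692] pointing down, gripper open.
Joint ranges: [-169.43, 169.43], [-51.17, 129.36], [1.28, 143.12], [-76.62, 256.62], [0, 156.53], [-152.29, 152.29]. Speed limits (degrees/s): [136.94, 136.94, 159.86, 180, 180, 180].

### API

Orientations are given as [roll, pitch, yaw] about the fixed x, y, z axes, in that order (R = Rz(yaw) Ry(pitch) Rx(roll)).
In Python, from bench import * gives the robot as it stands.
- The arm moves only by the shell command python3 -m jog 'ROWS' [FORCE]. ROWS is text: rows parted by semicolons, each of 7 numbers parted by spaces: the shift along the tool's x, y, z scaled (see below), then the turn, a rotation vector about the tool's x, y, z scaled (see below), then the closure, from -1 (fully open) to 1 (shut). In form: tx ty tz wx wy wz hand; .... A call has 1 to 5 rows; each row shifts and turns the commanded pose from where the row before left it, along the tool's axes as they then stand; what a row does not reach is not made up. The controller multiplies each number of a shift by 0.1 m and each number of a turn by 60 degrees. A row lasts 1/8 s, in which the tool goes at most 62.5 mm and 10.7 degrees, less where a joint would pass 70% of its speed; a pose out of reach is approached as far as the arm can. A call with a number of a shift or a turn outside -1 to 1 is refused whole. A call with a gripper value outside its range is refused whole. The fingers move at their own pace and stop on an object; FORCE is the grip in N (left out, the last holds). Time passes only in rows, so rows that do not move let the fingers close. It gives the time, the measured TCP pose, the force, the opening and the grip force at its end, in the units of the state.
- sense(): the state, without advancing time (a new reading comes with each control period).
- snapshot(name): name is "scene" or "top"; returns a dict with "img" (400x640x3 uint8, red, green, blue), "fx", "fy", "cx", "cy" (pixels), "extrinsics" (4x4, takes a point from camera to world coordinates). Camera axes: x right, y down, z forward; pixel columns grow to the right and rows downward; lengths in mm; the calibration is good to about 2 mm. A picture is of the moment at which its call begins. There is no depth.
- hand_in(): hands the job in; it is judged then, once.
The state is a dict: "time": time; "joint_pos": joint angles; "qd": joint speeds; "joint_efforts": joint torques, N m; "tool_pos": TCP position; "tcp_rot": TCP orientation; "ft_force": force on the tool from outside, world axes, zero at the start; "wrist_torque": the same for the moment, N m; "finger_gap": finger opening in mm; "grip_force": force on a finger pad.
Only numpy, scipy, OpenCV 4.12 (cv2) and the standard library are available. Lean on these libraries where they do the work, as an engineer would, in place of code of your own. Each camera call takes 0.05 s, during which the arm holds its last target. There are 200 camera calls.

## Working session

There is one attempt and no reset: what is moved stays moved. The work goes in short steps, Python scripts to look and compute and a shell command to move; the robot and the scene stay as the last step left them, time stands still between calls to the robot, and variables do not carry over. Pictures are saved under pics/ and viewed, at most 10 in all, crops included, and the job is handed in when it is done.

```bash
mkdir -p pics; ls
python3 - <<'E'
from bench import *
import cv2,numpy as np
print(sense())
for n in("scene","top"):
    s=snapshot(n); cv2.imwrite(f"pics/{n}0.png",s["img"][:,:,::-1]); print(n,s["fx"],s["fy"],s["cx"],s["cy"],np.round(s["extrinsics"],4).tolist())
E
```

```text
pics
{'time': 0.0, 'joint_pos': array([ 6.35197617e+01,  7.51547605e+00,  8.53300516e+01, -1.63920708e-03,
        8.72616418e+01, -4.89071377e+00]), 'qd': array([ 0.07496079,  0.06983065,  0.05202439, -0.07152839, -0.0425831 ,
        0.07675022]), 'joint_efforts': array([ 3.12640012e-03, -5.69396710e+01, -5.00550377e+01, -8.81827236e-05,
        1.45604450e-02, -4.83275346e-05]), 'tool_pos': array([220.62976452, 557.71181765, 403.63289498]), 'tcp_rot': array([-1.79893081e+02, -7.50554531e-03,  1.58410548e+02]), 'ft_force': array([ 0.11178907, -0.16087472, -0.28305054]), 'wrist_torque': array([0.08266054, 0.04163948, 0.04952071]), 'grip_force': 0.0, 'finger_gap': 85.27932175018951}
scene 395.64979357232284 395.64979357232284 321.05019886750557 210.18609495445708 [[-0.0711, 0.5241, -0.8487, 1078.5906], [0.9972, 0.0577, -0.0479, -30.0929], [0.0238, -0.8497, -0.5267, 448.0058], [0.0, 0.0, 0.0, 1.0]]
top 391.84998468791315 391.84998468791315 316.05531890028243 197.50647456697806 [[-0.002, -0.9985, 0.0548, 492.0654], [-0.9996, 0.0034, 0.0265, -48.0559], [-0.0266, -0.0547, -0.9981, 749.7883], [0.0, 0.0, 0.0, 1.0]]
```

View pics/scene0.png

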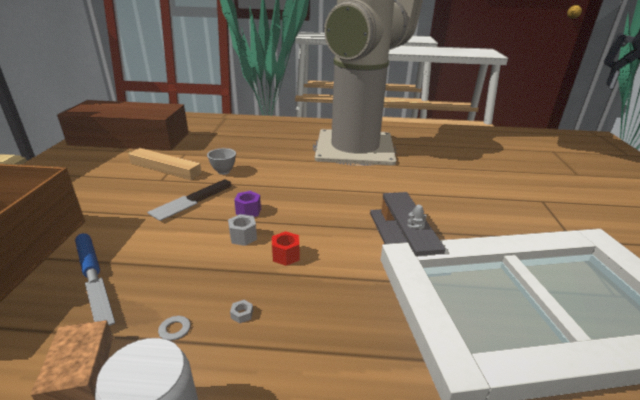

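View pics/top0.png

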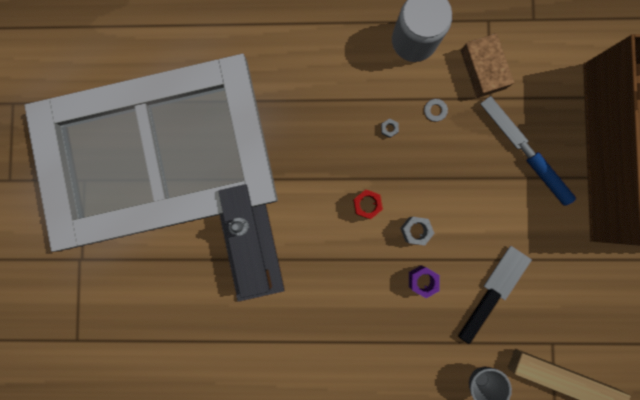

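The scene view shows the steel nut at (243,230), with the purple nut at (248,204) and the red at (286,248). The stud is near (417,216). In the top view the steel nut is at (418,231) and the stud at (238,227). I'll enlarge both next.

Run:
```python
import cv2,numpy as np
t=cv2.imread("pics/top0.png");s=cv2.imread("pics/scene0.png")
def crop(im,u,v,w,h,k): return cv2.resize(im[v:v+h,u:u+w],None,fx=k,fy=k,interpolation=cv2.INTER_CUBIC)
a=crop(t,393,206,50,50,8);b=crop(t,213,202,50,50,8)
c=crop(s,218,205,50,35,8);d=crop(s,392,195,50,35,8)
cv2.imwrite("pics/c.png",cv2.convertScaleAbs(np.vstack([np.hstack([a,b])[:320],np.hstack([c,d])]),alpha=1.3))
```

```text
(no output)
```

View pics/c.png

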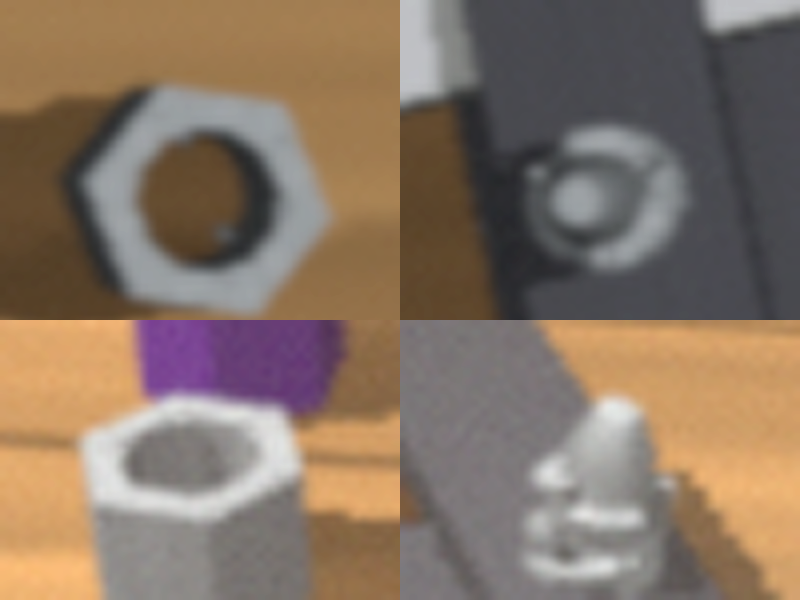

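```bash
cat > h.py <<'E'
import numpy as np
E={"scene":np.array([[-0.0711,0.5241,-0.8487,1078.5906],[0.9972,0.0577,-0.0479,-30.0929],[0.0238,-0.8497,-0.5267,448.0058]]),
"top":np.array([[-0.002,-0.9985,0.0548,492.0654],[-0.9996,0.0034,0.0265,-48.0559],[-0.0266,-0.0547,-0.9981,749.7883]])}
K={"scene":(395.65,321.05,210.186),"top":(391.85,316.055,197.506)}
def px(n,u,v,z):
    f,cx,cy=K[n];d=E[n][:,:3]@[(u-cx)/f,(v-cy)/f,1];o=E[n][:,3];return (o+d*(z-o[2])/d[2])[:2]
def crop(n,x,y,u0,v0,z,k=8): return px(n,u0+(x+.5)/k-.5,v0+(y+.5)/k-.5,z)
E
python3 - <<'E'
from h import *
T=np.array([crop("top",x,y,393,206,36) for x,y in[(160,88),(285,105),(330,215),(255,310),(128,298),(85,180)]])
S=np.array([crop("scene",x,y,218,205,36) for x,y in[(80,120),(180,73),(290,88),(302,145),(210,200),(90,180)]])
for P in(T,S):
    c=P.mean(0);r=P-c;print(c.round(1),np.hypot(*r.T).round(1),np.degrees(np.arctan2(r[:,1],r[:,0])).round(1)%60)
print("bore",crop("top",205,200,393,206,36), crop("scene",190,135,218,205,36))
print("tip",crop("top",175,200,213,202,97),crop("scene",214,82,392,195,97))
print("land circle",crop("top",210,197,213,202,77))
# strap edge direction
print("stub low",crop("scene",195,250,392,195,65))
a=px("top",222,190,57);b=px("top",238,297,57);print("strap",a,b,np.degrees(np.arctan2(*(a-b)[::-1])))
E
```

```text
[ 471.1 -213.8] [27.1 27.7 27.7 26.9 28.6 27.7] [22.1 19.9 22.6 22.5 20.8 20.9]
[ 470.2 -213. ] [27.6 27.2 28.5 26.5 28.5 28.4] [24.3 20.  19.9 25.4 21.6 19.3]
bore [ 470.88830015 -213.31014596] [ 470.98029768 -213.40688348]
tip [479.73539122 105.84173734] [476.73183349 105.30186051]
land circle [479.99059148 102.9833848 ]
stub low [494.94832248 103.57317073]
strap [544.09903644 138.21840713] [355.57842156 107.80387915] 9.164710013509259
```

```bash
cat > d.py <<'E'
# residual to target TCP (x y z yaw) in jog units, tool axes
import sys,numpy as np
from scipy.spatial.transform import Rotation as R
from bench import *
s=sense();x,y,z,psi=map(float,sys.argv[1:5])
Rm=R.from_euler("xyz",s["tcp_rot"],degrees=True);G=R.from_euler("xyz",[180,0,psi],degrees=True)
print("t%.2f"%s["time"],"pos",s["tool_pos"].round(1),"rot",s["tcp_rot"].round(1),"F",s["ft_force"].round(1),"M",s["wrist_torque"].round(2),"gap %.1f grip %.0f"%(s["finger_gap"],s["grip_force"]),"q",s["joint_pos"].round(0))
print("shift",(Rm.inv().apply(np.array([x,y,z])-s["tool_pos"])/100).round(3),"turn",((Rm.inv()*G).as_rotvec(degrees=True)/60).round(3))
E
J="python3 -m jog"
python3 -m jog '0 0 0 0 0 0.163 -1;0 0 0 0 0 0.163 -1;0 0 0 0 0 0.163 -1;0 0 0 0 0 0.163 -1;0 0 0 0 0 0.163 -1'
python3 -m jog '0 0 0 0 0 0.163 -1;0 0 0 0 0 0.163 -1;0 0 0 0 0 0.163 -1;0 0 0 0 0 0.163 -1;0 0 0 0 0 0.163 -1' >/dev/null
python3 -m jog '0 0 0 0 0 0.163 -1;0 0 0 0 0 0.163 -1;0 0 0 0 0 0.163 -1;0 0 0 0 0 0.163 -1;0 0 0 0 0 0 -1'
python3 d.py 470.8 -213.5 300 21.5
```

```text
time: 0.72
tool_pos: [220.7, 557.8, 404.0]
tcp_rot: [-180.0, 0.0, 109.2]
ft_force: [-0.4, -0.4, -0.0]
finger_gap: 85.6
grip_force: 0.0
time: 1.98
tool_pos: [220.7, 557.8, 404.1]
tcp_rot: [180.0, 0.0, 21.5]
ft_force: [-0.7, -0.3, 0.3]
finger_gap: 85.2
grip_force: 0.0
t1.98 pos [220.7 557.8 404.1] rot [180.    0.   21.5] F [-0.7 -0.3  0.3] M [-0.04 -0.01 -0.04] gap 85.2 grip 0 q [ 64.   7.  85.   0.  87. 132.]
shift [-0.506  8.092  1.047] turn [0.001 0.001 0.001]
```

```bash
python3 -m jog '-0.034 0.54 0 0 0 0 -1;-0.034 0.54 0 0 0 0 -1;-0.034 0.54 0 0 0 0 -1;-0.034 0.54 0 0 0 0 -1;-0.034 0.54 0 0 0 0 -1' >/dev/null
python3 -m jog '-0.034 0.54 0 0 0 0 -1;-0.034 0.54 0 0 0 0 -1;-0.034 0.54 0 0 0 0 -1;-0.034 0.54 0 0 0 0 -1;-0.034 0.54 0 0 0 0 -1' >/dev/null
python3 -m jog '-0.034 0.54 0 0 0 0 -1;-0.034 0.54 0 0 0 0 -1;-0.034 0.54 0 0 0 0 -1;-0.034 0.54 0 0 0 0 -1;-0.034 0.53 0 0 0 0 -1' >/dev/null
python3 -m jog '0 0 0.4 0 0 0 -1;0 0 0.4 0 0 0 -1;0 0 0 0 0 0 -1' >/dev/null
python3 d.py 470.8 -213.5 181 21.5
python3 - <<'E'
from bench import *
import cv2,numpy as np
ims=[]
for n,(u,v) in(("top",(358,170)),("scene",(180,130))):
    s=snapshot(n)["img"][v:v+120,u:u+120,::-1]; ims.append(cv2.resize(s,None,fx=3.3,fy=3.3,interpolation=cv2.INTER_CUBIC))
cv2.imwrite("pics/g1.png",np.hstack(ims))
E
```

```text
t4.22 pos [ 468.2 -212.8  320.9] rot [-179.6    0.3   21.7] F [-1.2 -0.7 -0.2] M [ 0.01 -0.04 -0.04] gap 85.1 grip 0 q [-30.  -2. 104.  -0.  79.  38.]
shift [0.029 0.024 1.398] turn [-0.006  0.005  0.003]
```

View pics/g1.png

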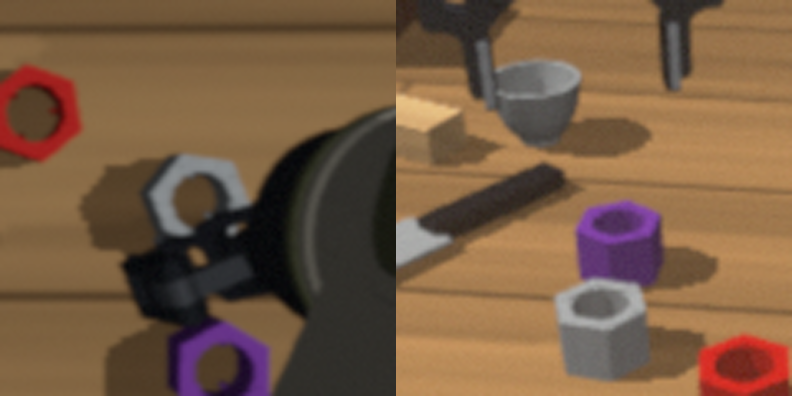

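The scene view shows the gripper directly above the steel nut, fingers open and straddling it, with red and purple clear of both fingers. I'll descend now.

```bash
python3 -m jog '0.028 0.024 0.4 0 0 0 -1;0 0 0.4 0 0 0 -1;0 0 0.2 0 0 0 -1;0 0 0 0 0 0 -1' >/dev/null
python3 d.py 470.8 -213.5 176 21.5
```

```text
t4.83 pos [ 473.4 -214.7  225.3] rot [-180.     0.    21.6] F [-0.5  0.6  0.2] M [ 0.01 -0.02  0.01] gap 85.0 grip 0 q [-30.   5. 108.  -0.  67.  38.]
shift [-0.02  -0.02   0.493] turn [-0.     0.     0.001]
```

```bash
python3 -m jog '-0.02 -0.02 0.2 0 0 0 -1;0 0 0.2 0 0 0 -1;0 0 0.1 0 0 0 -1;0 0 0 0 0 0 -1;0 0 0 0 0 0 -1' 
python3 d.py 470.8 -213.5 176 21.5
python3 -m jog '0 0 0 0 0 0 0.2;0 0 0 0 0 0 0.2;0 0 0 0 0 0 1;0 0 0 0 0 0 1;0 0 0 0 0 0 1' 60
python3 -m jog '0 0 0 0 0 0 1;0 0 0 0 0 0 1;0 0 0 0 0 0 1'
python3 d.py 470.8 -213.5 176 21.5
```

```text
time: 5.45
tool_pos: [471.3, -214.0, 176.2]
tcp_rot: [179.9, -0.1, 21.5]
ft_force: [-0.2, -0.8, -0.9]
finger_gap: 85.5
grip_force: 0.0
t5.45 pos [ 471.3 -214.   176.2] rot [ 1.799e+02 -1.000e-01  2.150e+01] F [-0.2 -0.8 -0.9] M [-0.03  0.02 -0.04] gap 85.5 grip 0 q [-30.   9. 109.  -0.  62.  38.]
shift [-0.003 -0.006  0.002] turn [ 0.002 -0.001  0.   ]
time: 6.08
tool_pos: [470.9, -213.8, 175.4]
tcp_rot: [180.0, -0.0, 21.5]
ft_force: [-0.8, 0.4, 5.4]
finger_gap: 47.3
grip_force: 62.7
time: 6.45
tool_pos: [470.9, -213.8, 175.4]
tcp_rot: [180.0, -0.0, 21.5]
ft_force: [-0.6, 1.0, 5.5]
finger_gap: 47.5
grip_force: 62.7
t6.45 pos [ 470.9 -213.8  175.4] rot [180.   -0.   21.5] F [-0.6  1.   5.5] M [0.09 0.16 0.02] gap 47.5 grip 63 q [-30.   9. 110.  -0.  62.  38.]
shift [-0.    -0.003 -0.006] turn [ 0.001 -0.001 -0.   ]
```

Gripped at 47.5 mm, which matches the 48 mm flats. Next I lift and carry it to the stud.

```bash
python3 -m jog '0 0 -0.2 0 0 0 1;0 0 -0.3 0 0 0 1;0 0 -0.4 0 0 0 1;0 0 -0.4 0 0 0 1;0 0 0 0 0 0 1' 
python3 d.py 479 104.5 300 21.5
```

```text
time: 7.08
tool_pos: [471.7, -214.3, 308.3]
tcp_rot: [179.7, -0.2, 21.5]
ft_force: [1.1, -0.6, -2.8]
finger_gap: 47.1
grip_force: 62.4
t7.08 pos [ 471.7 -214.3  308.3] rot [179.7  -0.2  21.5] F [ 1.1 -0.6 -2.8] M [-0.01  0.03  0.06] gap 47.1 grip 62 q [-30.  -2. 105.  -0.  76.  38.]
shift [ 1.235 -2.94   0.073] turn [ 0.005 -0.004 -0.   ]
```

```bash
python3 -m jog '0.2 -0.48 0 0 0 0 1;0.2 -0.48 0 0 0 0 1;0.2 -0.48 0 0 0 0 1;0.2 -0.48 0 0 0 0 1;0.2 -0.48 0 0 0 0 1' >/dev/null
python3 -m jog '0.18 -0.46 0 0 0 0 1;0.05 -0.08 0 0 0 0 1;0 0 0 0 0 0 1;0 0 0 0 0 0 1' 
python3 d.py 479 104.5 293 21.5
python3 - <<'E'
from bench import *
import cv2,numpy as np
ims=[]
for n,(u,v) in(("top",(180,167)),("scene",(357,120))):
    s=snapshot(n)["img"][v:v+120,u:u+120,::-1]; ims.append(cv2.resize(s,None,fx=3.333,fy=3.333,interpolation=cv2.INTER_CUBIC))
cv2.imwrite("pics/s1.png",cv2.convertScaleAbs(np.hstack(ims),alpha=1.4))
E
```

```text
time: 8.2
tool_pos: [477.2, 103.9, 304.0]
tcp_rot: [180.0, 0.1, 21.4]
ft_force: [0.9, -0.2, -2.5]
finger_gap: 47.0
grip_force: 62.8
t8.20 pos [477.2 103.9 304. ] rot [1.80e+02 1.00e-01 2.14e+01] F [ 0.9 -0.2 -2.5] M [0.04 0.04 0.01] gap 47.0 grip 63 q [  6.  -6. 109.  -0.  76.  75.]
shift [0.019 0.001 0.11 ] turn [ 0.     0.001 -0.001]
```

View pics/s1.png

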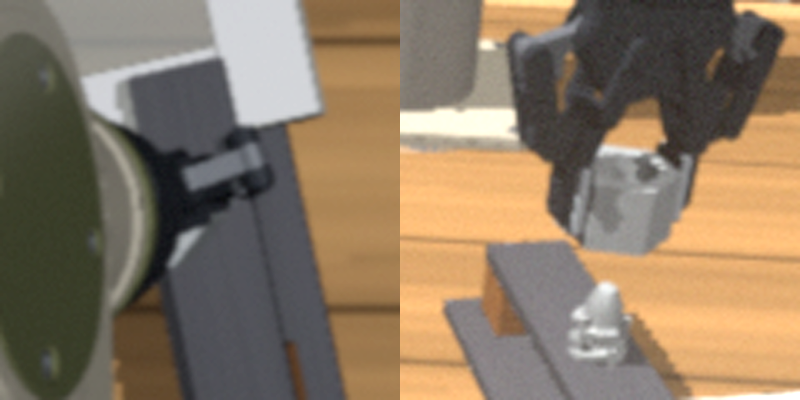

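The nut is held level above the stud, which shows at about (605,285) in the right panel, and the fingers clear the strap. I'll lower it in small steps and watch the force.

```bash
python3 -m jog '0.021 0.002 0.1 0 0 0 1;0 0 0.1 0 0 0 1;0 0 0.1 0 0 0 1;0 0 0 0 0 0 1;0 0 0 0 0 0 1' 
python3 -m jog '0 0 0.06 0 0 0 1;0 0 0.04 0 0 0 1;0 0 0 0 0 0 1'
python3 d.py 479.3 104.7 252 21.5
```

```text
time: 8.93
tool_pos: [479.4, 105.7, 274.8]
tcp_rot: [180.0, 0.0, 21.5]
ft_force: [0.2, -0.4, -2.6]
finger_gap: 47.1
grip_force: 62.8
time: 9.3
tool_pos: [479.1, 105.6, 264.2]
tcp_rot: [-180.0, 0.1, 21.5]
ft_force: [0.3, 0.2, -0.8]
finger_gap: 47.3
grip_force: 62.8
t9.30 pos [479.1 105.6 264.2] rot [-1.80e+02  1.00e-01  2.15e+01] F [ 0.3  0.2 -0.8] M [ 0.02 -0.02  0.04] gap 47.3 grip 63 q [  6.  -3. 111.   0.  72.  75.]
shift [-0.001  0.009  0.122] turn [-0.     0.001 -0.   ]
```

```bash
for i in 1; do python3 -m jog '0 0.009 0.04 0 0 0 1;0 0 0 0 0 0 1'
python3 -m jog '0 0 0.03 0 0 0 1;0 0 0 0 0 0 1'
python3 -m jog '0 0 0.03 0 0 0 1;0 0 0 0 0 0 1';done | grep -E "pos|force|rot"
```

```text
tool_pos: [479.5, 104.7, 260.3]
tcp_rot: [-180.0, 0.0, 21.5]
ft_force: [-0.1, 0.1, -2.2]
grip_force: 62.8
tool_pos: [479.5, 104.8, 257.4]
tcp_rot: [-180.0, 0.0, 21.5]
ft_force: [0.4, 0.0, -2.8]
grip_force: 62.8
tool_pos: [479.5, 104.8, 254.4]
tcp_rot: [-180.0, 0.0, 21.5]
ft_force: [0.0, -0.4, -2.3]
grip_force: 62.8
```

```bash
(python3 -m jog '0 0 0.02 0 0 0 1;0 0 0 0 0 0 1'
python3 -m jog '0 0 0.01 0 0 0 1;0 0 0 0 0 0 1'
python3 -m jog '0 0 0.01 0 0 0 1;0 0 0 0 0 0 1'
python3 -m jog '0 0 0.01 0 0 0 1;0 0 0 0 0 0 1') | grep -E "pos|ft_force"
```

```text
tool_pos: [479.6, 104.8, 252.5]
ft_force: [-0.4, -0.1, -2.3]
tool_pos: [479.6, 104.8, 251.6]
ft_force: [-0.5, 0.1, -2.5]
tool_pos: [479.6, 104.8, 250.6]
ft_force: [-0.6, -0.1, -2.0]
tool_pos: [479.8, 104.8, 250.1]
ft_force: [-2.1, -0.7, 0.6]
```

```bash
(python3 -m jog '0 0 0.01 0 0 0 1;0 0 0 0 0 0 1'
python3 -m jog '0 0 0.01 0 0 0 1;0 0 0 0 0 0 1'
python3 -m jog '0 0 0 0 0 -0.1 1;0 0 0 0 0 -0.1 1;0 0 0 0 0 0 1') | grep -E "pos|ft_force|rot"; python3 d.py 479.5 104.8 250 33
```

```text
tool_pos: [479.9, 104.8, 249.8]
tcp_rot: [180.0, -0.0, 21.5]
ft_force: [-5.3, -1.0, 10.4]
tool_pos: [480.0, 104.8, 249.6]
tcp_rot: [180.0, -0.0, 21.5]
ft_force: [-9.7, -2.1, 18.0]
tool_pos: [480.6, 105.2, 249.7]
tcp_rot: [179.9, -0.2, 33.6]
ft_force: [-3.7, 1.4, 12.3]
t11.93 pos [480.6 105.2 249.7] rot [179.9  -0.2  33.6] F [-3.7  1.4 12.3] M [0.18 0.71 0.06] gap 47.2 grip 65 q [  6.  -2. 112.   0.  70.  63.]
shift [-0.011 -0.003 -0.003] turn [ 0.001 -0.003  0.01 ]
```

```bash
(python3 -m jog '-0.008 -0.005 0 0 0 -0.1 1;0 0 0 0 0 -0.1 1;0 0 0 0 0 0 1'
python3 -m jog '0 0 0 0 0 -0.1 1;0 0 0 0 0 -0.1 1;0 0 0 0 0 0 1') | grep -E "pos|ft_force|rot"; python3 d.py 479.5 104.8 250 57
```

```text
tool_pos: [480.0, 105.0, 249.8]
tcp_rot: [179.8, -0.2, 45.6]
ft_force: [-0.9, 1.0, 9.9]
tool_pos: [479.9, 105.1, 249.7]
tcp_rot: [179.8, -0.2, 57.6]
ft_force: [0.1, 1.7, 9.3]
t12.68 pos [479.9 105.1 249.7] rot [179.8  -0.2  57.6] F [0.1 1.7 9.3] M [0.18 0.12 0.14] gap 47.4 grip 64 q [  6.  -2. 112.   0.  70.  39.]
shift [-0.005 -0.002 -0.004] turn [ 0.003 -0.003  0.01 ]
```

```bash
(python3 -m jog '0 0 0 0 0 -0.1 1;0 0 0 0 0 -0.1 1;0 0 0 0 0 0 1'
python3 -m jog '0 0 0 0 0 -0.1 1;0 0 0 0 0 -0.1 1;0 0 0 0 0 0 1') | grep -E "pos|ft_force|rot"; python3 d.py 479.5 104.8 250 81
```

```text
tool_pos: [479.1, 104.8, 247.9]
tcp_rot: [179.9, -0.0, 69.5]
ft_force: [3.0, 0.7, -1.5]
tool_pos: [479.0, 104.5, 247.7]
tcp_rot: [179.9, 0.0, 81.3]
ft_force: [3.3, -2.6, -3.3]
t13.43 pos [479.  104.5 247.7] rot [179.9   0.   81.3] F [ 3.3 -2.6 -3.3] M [-0.4  -0.58 -0.05] gap 47.4 grip 63 q [  6.  -2. 112.  -0.  70.  15.]
shift [ 0.004  0.005 -0.023] turn [0.001 0.    0.005]
```

It has started to drop in. I'll follow it down.

```bash
(python3 -m jog '0 0 0.02 0 0 0 1;0 0 0 0 0 0 1'
python3 -m jog '0 0 0.02 0 0 0 1;0 0 0 0 0 0 1') | grep -E "pos|ft_force|rot"; python3 d.py 479.5 104.8 242 81
```

```text
tool_pos: [479.0, 104.7, 245.7]
tcp_rot: [179.9, -0.0, 81.4]
ft_force: [5.5, -1.6, -4.0]
tool_pos: [479.0, 104.7, 243.6]
tcp_rot: [179.9, -0.0, 81.4]
ft_force: [5.6, -1.8, -3.8]
t13.93 pos [479.  104.7 243.6] rot [179.9  -0.   81.4] F [ 5.6 -1.8 -3.8] M [-0.27 -1.1  -0.05] gap 47.0 grip 63 q [  6.  -1. 112.  -0.  69.  15.]
shift [0.001 0.005 0.016] turn [ 0.001 -0.     0.007]
```

```bash
(python3 -m jog '0 0.005 0.02 0 0 0 1;0 0 0 0 0 0 1'
python3 -m jog '0 0 0.01 0 0 0 1;0 0 0 0 0 0 1'
python3 -m jog '0 0 0.01 0 0 0 1;0 0 0 0 0 0 1') | grep -E "pos|ft_force|rot"; python3 d.py 479.5 104.8 242 81
```

```text
tool_pos: [479.3, 104.7, 241.6]
tcp_rot: [180.0, -0.0, 81.5]
ft_force: [4.1, -0.9, -1.4]
tool_pos: [479.4, 104.7, 241.4]
tcp_rot: [180.0, -0.0, 81.5]
ft_force: [0.5, -1.5, 5.9]
tool_pos: [479.5, 104.8, 241.2]
tcp_rot: [180.0, -0.0, 81.5]
ft_force: [-3.3, -2.1, 13.8]
t14.68 pos [479.5 104.8 241.2] rot [180.   -0.   81.5] F [-3.3 -2.1 13.8] M [-0.23  0.62 -0.02] gap 47.5 grip 65 q [  6.  -1. 112.   0.  69.  15.]
shift [ 0.     0.    -0.008] turn [ 0.    -0.     0.008]
```

Fully seated in the notches, 8.3 mm down. Now I run it down clockwise, feeding 0.45 mm per 6°.

```bash
(python3 -m jog '0 0 0.0045 0 0 0.1 1;0 0 0.0045 0 0 0.1 1;0 0 0 0 0 0 1'
python3 -m jog '0 0 0.0045 0 0 0.1 1;0 0 0.0045 0 0 0.1 1;0 0 0 0 0 0 1') | grep -E "pos|ft_force|rot"; python3 d.py 479.5 104.8 242 57
```

```text
tool_pos: [479.7, 105.0, 240.2]
tcp_rot: [179.9, -0.1, 69.4]
ft_force: [0.7, 0.8, 10.3]
tool_pos: [479.8, 105.0, 239.3]
tcp_rot: [179.9, -0.1, 57.4]
ft_force: [0.8, -0.4, 9.4]
t15.43 pos [479.8 105.  239.3] rot [ 1.799e+02 -1.000e-01  5.740e+01] F [ 0.8 -0.4  9.4] M [ 0.03 -0.1  -0.14] gap 47.3 grip 64 q [  6.  -1. 112.   0.  69.  39.]
shift [-0.003 -0.001 -0.027] turn [ 0.001 -0.002  0.007]
```

```bash
(python3 -m jog '0 0 0.0045 0 0 0.1 1;0 0 0.0045 0 0 0.1 1;0 0 0 0 0 0 1'
python3 -m jog '0 0 0.0045 0 0 0.1 1;0 0 0.0045 0 0 0.1 1;0 0 0 0 0 0 1'
python3 -m jog '0 0 0.0045 0 0 0.1 1;0 0 0.0045 0 0 0.1 1;0 0 0 0 0 0 1') | grep -E "pos|ft_force|rot"; python3 d.py 479.5 104.8 235 21
```

```text
tool_pos: [479.9, 105.0, 238.5]
tcp_rot: [179.9, -0.1, 45.4]
ft_force: [-0.0, 0.6, 10.1]
tool_pos: [479.8, 105.0, 237.5]
tcp_rot: [180.0, -0.1, 33.4]
ft_force: [0.8, 0.1, 9.0]
tool_pos: [479.8, 105.0, 236.6]
tcp_rot: [-180.0, -0.1, 21.4]
ft_force: [0.3, 0.8, 8.0]
t16.55 pos [479.8 105.  236.6] rot [-1.80e+02 -1.00e-01  2.14e+01] F [0.3 0.8 8. ] M [-0.02 -0.1  -0.14] gap 47.2 grip 64 q [  6.  -1. 112.   0.  68.  75.]
shift [-0.004  0.001  0.016] turn [-0.    -0.002  0.007]
```

```bash
(python3 -m jog '0 0 0.0045 0 0 0.1 1;0 0 0.0045 0 0 0.1 1;0 0 0 0 0 0 1'
python3 -m jog '0 0 0.0045 0 0 0.1 1;0 0 0.0045 0 0 0.1 1;0 0 0 0 0 0 1'
python3 -m jog '0 0 0.0045 0 0 0.1 1;0 0 0 0 0 0 1') | grep -E "pos|ft_force|rot"; python3 d.py 479.5 104.8 232.4 -9
```

```text
tool_pos: [479.9, 105.0, 235.8]
tcp_rot: [-180.0, -0.1, 9.4]
ft_force: [0.5, 0.0, 10.1]
tool_pos: [479.8, 104.9, 234.8]
tcp_rot: [-180.0, -0.1, -2.6]
ft_force: [-0.2, -0.6, 9.1]
tool_pos: [479.9, 105.0, 234.4]
tcp_rot: [-179.9, -0.1, -8.6]
ft_force: [-0.1, 1.1, 10.1]
t17.55 pos [479.9 105.  234.4] rot [-1.799e+02 -1.000e-01 -8.600e+00] F [-0.1  1.1 10.1] M [ 0.02 -0.04 -0.2 ] gap 47.2 grip 65 q [  6.  -1. 112.   0.  68. 105.]
shift [-0.003  0.002  0.02 ] turn [-0.001 -0.002  0.006]
```

```bash
(python3 -m jog '0 0 0.0045 0 0 0.1 1;0 0 0 0 0 0 1'
python3 -m jog '0 0 0.0045 0 0 0.1 1;0 0 0 0 0 0 1'
python3 -m jog '0 0 0.0045 0 0 0.1 1;0 0 0 0 0 0 1') | grep -E "pos|ft_force|rot"; python3 d.py 479.5 104.8 232.4 -33
```

```text
tool_pos: [479.8, 105.0, 233.9]
tcp_rot: [-179.9, -0.1, -14.6]
ft_force: [0.7, 0.2, 8.1]
tool_pos: [479.8, 105.0, 233.5]
tcp_rot: [-179.9, -0.1, -20.6]
ft_force: [0.9, 0.3, 10.8]
tool_pos: [479.8, 105.0, 233.1]
tcp_rot: [-179.9, -0.1, -26.6]
ft_force: [0.5, 0.1, 9.3]
t18.30 pos [479.8 105.  233.1] rot [-1.799e+02 -1.000e-01 -2.660e+01] F [0.5 0.1 9.3] M [ 0.03 -0.01 -0.18] gap 47.2 grip 65 q [  6.  -0. 112.   0.  68. 123.]
shift [-0.002  0.003  0.007] turn [-0.002 -0.001  0.107]
```

```bash
for k in 1; do
python3 -m jog '0 0 0.004 0 0 0.08 1;0 0 0 0 0 0 1' >/dev/null; python3 d.py 479.5 104.8 232.4 -33|head -1
python3 -m jog '0 0 0.004 0 0 0.08 1;0 0 0 0 0 0 1' >/dev/null; python3 d.py 479.5 104.8 232.4 -33|head -1
python3 -m jog '0 0 0.003 0 0 0.06 1;0 0 0 0 0 0 1' >/dev/null; python3 d.py 479.5 104.8 232.4 -33|head -1
done
```

```text
t18.55 pos [479.8 105.  232.6] rot [-1.799e+02 -1.000e-01 -3.140e+01] F [0.4 0.7 9.1] M [-0.02 -0.05 -0.13] gap 47.2 grip 64 q [  6.  -0. 112.   0.  68. 128.]
t18.80 pos [479.9 105.  232.4] rot [-1.799e+02 -1.000e-01 -3.620e+01] F [ 1.   0.2 10.6] M [-0.11  0.09 -0.15] gap 47.1 grip 65 q [  6.  -0. 112.   0.  68. 133.]
t19.05 pos [480.  104.8 232.4] rot [-1.799e+02 -1.000e-01 -3.980e+01] F [ 0.1 -0.7 13. ] M [-0.31  0.15 -0.06] gap 47.3 grip 65 q [  6.  -0. 112.   0.  68. 136.]
```

z has stopped at 232.4, exactly the expected strap height. I'll turn it slightly more to confirm it bears.

```bash
python3 -m jog '0 0 0 0 0 0.06 1;0 0 0 0 0 0 1' >/dev/null; python3 d.py 479.5 104.8 232.4 -33|head -1
python3 -m jog '0 0 0 0 0 0.06 1;0 0 0 0 0 0 1' >/dev/null; python3 d.py 479.5 104.8 232.4 -33|head -1
```

```text
t19.30 pos [480.1 104.8 232.4] rot [-1.799e+02 -1.000e-01 -4.340e+01] F [ 0.  -2.3 12.5] M [-0.41  0.13 -0.07] gap 47.0 grip 65 q [  6.  -0. 112.  -0.  68. 140.]
t19.55 pos [480.1 104.7 232.4] rot [-1.799e+02 -1.000e-01 -4.700e+01] F [ 0.2 -1.3 12.7] M [-0.38  0.18 -0.08] gap 47.5 grip 65 q [  6.  -0. 112.  -0.  68. 143.]
```

```bash
python3 -m jog '0 0 -0.01 0 0 0 1;0 0 0 0 0 0 0.2;0 0 0 0 0 0 -0.2;0 0 0 0 0 0 -0.7;0 0 0 0 0 0 -1' >/dev/null
python3 -m jog '0 0 0 0 0 0 -1;0 0 0 0 0 0 -1;0 0 0 0 0 0 -1;0 0 0 0 0 0 -1'; python3 d.py 479.5 104.8 330 -47
```

```text
time: 20.68
tool_pos: [479.2, 104.7, 231.5]
tcp_rot: [-180.0, -0.0, -46.9]
ft_force: [-0.9, -0.5, -0.3]
finger_gap: 85.3
grip_force: 0.0
t20.68 pos [479.2 104.7 231.5] rot [-180.    -0.   -46.9] F [-0.9 -0.5 -0.3] M [-0.05 -0.01  0.01] gap 85.3 grip 0 q [  6.  -0. 112.   0.  68. 143.]
shift [ 0.001 -0.003 -0.985] turn [-0.    -0.     0.002]
```

```bash
python3 -m jog '0 0 -0.1 0 0 0 -1;0 0 -0.3 0 0 0 -1;0 0 -0.4 0 0 0 -1;0 0 -0.4 0 0 0 -1;0 0 0 0 0 0 -1' 
python3 -m jog '-0.3 0 0 0 0 0 -1;-0.5 0 0 0 0 0 -1;-0.5 0 0 0 0 0 -1;0 0 0 0 0 0 -1' >/dev/null
python3 - <<'E'
from bench import *
import cv2,numpy as np
ims=[]
for n,(u,v) in(("top",(180,167)),("scene",(357,120))):
    s=snapshot(n)["img"][v:v+120,u:u+120,::-1]; ims.append(cv2.resize(s,None,fx=3.333,fy=3.333,interpolation=cv2.INTER_CUBIC))
cv2.imwrite("pics/e1.png",cv2.convertScaleAbs(np.hstack(ims),alpha=1.4))
E
```

```text
time: 21.3
tool_pos: [480.6, 104.8, 356.5]
tcp_rot: [-179.6, -0.3, -46.9]
ft_force: [-0.2, 0.7, 0.5]
finger_gap: 85.6
grip_force: 0.0
```

View pics/e1.png

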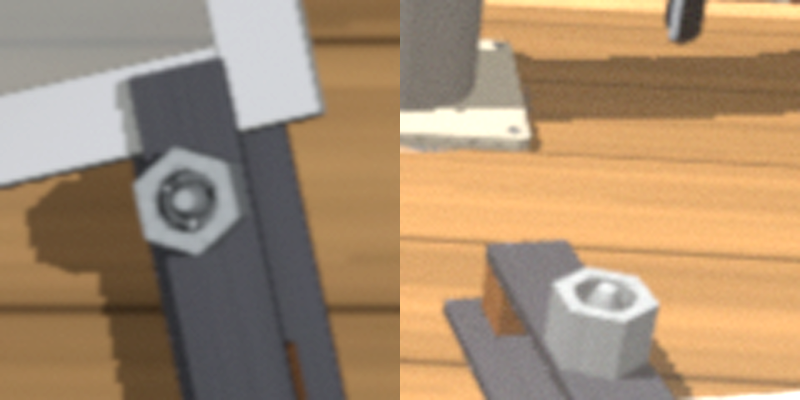

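The nut sits level on the strap at (188,200) in the left panel and (603,320) in the right. The stud's nose is centred in its bore and the gripper is well clear.

```bash
python3 -m jog '0 0 0 0 0 0 -1;0 0 0 0 0 0 -1' >/dev/null; python3 -c "
from bench import *
print(hand_in())"
```

```text
the job is handed in; nothing more can be done
None
```

I threaded the big nut onto the stud, ran it down to the strap, let go of it and handed the job in at about 22 s. In the last pictures it sits level, and the tool height matched the strap within 0.1 mm, but I felt no hard turn: torque stayed near 0.1 N·m for the last 10 degrees or so after it stopped descending. The hand-in returned no verdict.

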